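Clear the cover of a flat-lap grinder and hold it open

TASK

Take the scraper block and wipe all four stone chips off the closed cover of the green grinder, over the cover's edge into the steel chip tray on its side, touching the chips only with the scraper; then stand the scraper gently back upright on the bench, clear of the machine. With the chips out of the way, take the cover by its black grip, raise it about 60 degrees from closed and keep holding it there, still: it falls shut by itself, so finish with the gripper holding the cover open and do not let go. Leave the whetstone, the oil bottle and the mug where they stand.

Things in the scene. Friction and masses are not known exactly. Their poses are not given: they have to be found in the camera images.
- lap: Fixed flat-lap grinder, green, with a flat grey metal cover. Origin on the bench under its centre; x points from the grip edge to the hinge edge (away from the robot, turned up to 0.3 rad), y to the left, z up. Shut, the cover top is 133 mm above the bench and spans x and y -110 to +110 mm, bare but for grip and chips. The chip tray hangs on the -y side, the only side to wipe to.
- tray_floor (a point): Centre of the steel chip tray's inner floor, 33 mm above the bench, axes as the machine's. Open on top, inside 210 mm along x by 98 mm along y, walls 3 mm thick rising 49 mm above this floor (tops 51 mm below the cover's top). Its inner wall stands directly under the cover's -y edge.
- cover (a joint): Hinge of the cover, rad: 0 shut (flat), grows as the grip edge rises, stop at 1.45 rad; 60 degrees = 1.05 rad. The cover (0.4 kg) falls shut from any angle under its weight and a light hinge spring; about 3 N upwards at the grip lifts it.
- cover_hinge (a point): Middle of the hinge line, at the cover's rear (+x) edge, 130 mm above the bench; the hinge line runs along the machine's y.
- cover_grip (a point): Black barrel grip on a post on the cover's top, near the edge facing the robot. Origin at the barrel's centre: 191 mm from the hinge line, centred sideways, 31 mm above the cover's top (164 mm above the bench when shut). Barrel 28 mm thick, 34 mm long along the hinge direction (own y), flat ends: pinched by the ends it can turn between the fingers as the cover swings. Axes as the cover's.
- scraper: Scraper block, pale wood on a steel foot, about 0.2 kg, standing upright on the bench right of the machine. Foot 130 mm long (own x), 30 mm wide (own y), 16 mm high, flat underside; on it a ridge handle 84 mm long, 26 mm thick (along y), top 65 mm above the underside. Origin at the centre of the underside. It wipes along its own y, either face leading.
- chip1: One of four reddish-brown whetstone chips lying on the closed cover, about 24 x 18 mm and 10 mm high, 11 g; origin at the centre of its underside.
- chip2: One of four reddish-brown whetstone chips lying on the closed cover, about 24 x 18 mm and 10 mm high, 11 g; origin at the centre of its underside.
- chip3: One of four reddish-brown whetstone chips lying on the closed cover, about 24 x 18 mm and 10 mm high, 11 g; origin at the centre of its underside.
- chip4: One of four reddish-brown whetstone chips lying on the closed cover, about 24 x 18 mm and 10 mm high, 11 g; origin at the centre of its underside.
- whetstone: Bystander: dark whetstone in a wooden holder, 230 x 86 x 43 mm, on the bench left of the machine; origin under its centre.
- oil_bottle: Bystander: amber oil bottle with a red cap, 56 mm in diameter, 130 mm tall, right of the machine towards the rear; origin under its centre.
- mug: Bystander: white mug, 80 mm in diameter, 85 mm tall, left of the machine towards the rear; origin under its centre.

How it is judged (in metres and radians):
On the way, in this order (a step that is already met when the one before it is completed fails the run):
1. all four chips lie in the chip tray, the cover still shut, the scraper still in the gripper (x of chip1 in the frame of tray_floor between -0.106 and 0.106 m and y of chip1 in the frame of tray_floor between -0.052 and 0.052 m and z of each of chip1, chip2, chip3, chip4 in the frame of tray_floor below 0.04 m and x of chip2 in the frame of tray_floor between -0.106 and 0.106 m and y of chip2 in the frame of tray_floor between -0.052 and 0.052 m and x of chip3 in the frame of tray_floor between -0.106 and 0.106 m and y of chip3 in the frame of tray_floor between -0.052 and 0.052 m and x of chip4 in the frame of tray_floor between -0.106 and 0.106 m and y of chip4 in the frame of tray_floor between -0.052 and 0.052 m and value of joint cover below 0.08 rad and contact force between the fingers and scraper above 1 N), for 0.2 s.
2. the scraper stands upright on the bench, released, the cover still shut (height (world z) of scraper below 0.008 m and angle between scraper's own z axis and vertical below 0.12 rad and contact force between the fingers and scraper below 0.1 N and linear speed of scraper below 0.03 m/s and contact force between scraper and lap below 0.1 N and value of joint cover below 0.08 rad), for 0.2 s.
At the end, for the whole second after the job is handed in: The fingers hold the cover by its grip (over 1 N, grasp point within 45 mm of the grip), still (under 0.1 rad/s), 52 to 68 degrees open for the last second; all four chips are in the tray; the scraper stands upright (within 7 degrees) on the bench, released, clear of the machine; bystanders unmoved (value of joint cover between 0.907 and 1.187 rad and velocity of joint cover between -0.1 and 0.1 rad/s and contact force between the fingers and cover above 1 N and distance between the grasp point and cover_grip below 0.045 m and height (world z) of scraper below 0.008 m and angle between scraper's own z axis and vertical below 0.12 rad and contact force between the fingers and scraper below 0.1 N and linear speed of scraper below 0.03 m/s and contact force between scraper and lap below 0.1 N and x of chip1 in the frame of tray_floor between -0.106 and 0.106 m and y of chip1 in the frame of tray_floor between -0.052 and 0.052 m and z of each of chip1, chip2, chip3, chip4 in the frame of tray_floor below 0.04 m and x of chip2 in the frame of tray_floor between -0.106 and 0.106 m and y of chip2 in the frame of tray_floor between -0.052 and 0.052 m and x of chip3 in the frame of tray_floor between -0.106 and 0.106 m and y of chip3 in the frame of tray_floor between -0.052 and 0.052 m and x of chip4 in the frame of tray_floor between -0.106 and 0.106 m and y of chip4 in the frame of tray_floor between -0.052 and 0.052 m); the arm keeps its last pose, push and grip.
It fails at once if the gripper or arm touches a chip (contact force between any of the fingers, the arm and chip1 above 0.3 N or contact force between any of the fingers, the arm and chip2 above 0.3 N or contact force between any of the fingers, the arm and chip3 above 0.3 N or contact force between any of the fingers, the arm and chip4 above 0.3 N).
It fails at once if the cover is raised before all the chips are in the tray (value of joint cover above 0.15 rad and not ((x of chip1 in the frame of tray_floor between -0.106 and 0.106 m and y of chip1 in the frame of tray_floor between -0.052 and 0.052 m and z of chip1 in the frame of tray_floor below 0.04 m) and (x of chip2 in the frame of tray_floor between -0.106 and 0.106 m and y of chip2 in the frame of tray_floor between -0.052 and 0.052 m and z of chip2 in the frame of tray_floor below 0.04 m) and (x of chip3 in the frame of tray_floor between -0.106 and 0.106 m and y of chip3 in the frame of tray_floor between -0.052 and 0.052 m and z of chip3 in the frame of tray_floor below 0.04 m) and (x of chip4 in the frame of tray_floor between -0.106 and 0.106 m and y of chip4 in the frame of tray_floor between -0.052 and 0.052 m and z of chip4 in the frame of tray_floor below 0.04 m))).
It fails at once if the scraper is dropped (linear speed of scraper above 0.9 m/s and contact force between the fingers and scraper below 0.05 N).
It fails at once if the whetstone, oil bottle or mug is shifted by more than 20 mm or tipped (distance of any of whetstone, oil_bottle, mug from where it was at the start of the episode above 0.02 m or angle between any of whetstone, oil_bottle, mug's own z axis and vertical above 0.3 rad).
It also fails if it takes over 72 s, if anything falls off the work surface, if the arm or the gripper's body presses on something with over 40 N, if the wrist force passes 120 N, or if a joint passes its speed limit or range.

ROBOT

A 7-joint arm with a two-finger parallel gripper is mounted at the origin on the work surface. World frame = base frame: x ahead of the robot, y to its left, z up, the work surface at z = 0. Lengths are in mm, angles in rad, forces in N, time in s.
With the tool pointing down it reaches from about 350 to 900 mm from the base axis. Payload 19.9 kg.
Tool frame: the origin (TCP) lies midway between the tips of the shut fingers; the grasp point (between the pads) lies 19 mm behind it; z points along the fingers, y is the line along which they close (so a half turn about z gives the same grasp; the last joint's range is limited). The gripper opens to 94 mm and grips with 3 to 60 N. Pads are 16 mm wide; open, the fingers measure 119 mm over their backs; the gripper's body (75 mm by 177 mm) begins 78 mm behind the grasp point.
Start: joints at [1.222, 0.417, -0.01, 1.614, 0.005, 1.111, -0.053], TCP at [188.749, -595.796, 205.425] pointing down, gripper open.
Joint ranges: [-2.81, 2.81], [-0.39, 2.02], [-1.27, 1.25], [0.06, 2.57], [-1.19, 4.33], [0.19, 2], [-2.82, 2.82]. Speed limits (rad/s): [1.89, 1.89, 2.39, 2.39, 3.01, 3.01, 3.01].

INTERFACE

Orientations are given as a 3x3 rotation matrix whose columns are the frame's x, y, z axes.
In Python, from bench import arm gives the robot as it stands.
- The arm moves only by the tool play_rows, never from a script. Its argument "steps" is one flat list of numbers, 5 for each row, row after row: the closure, from -1 (fully open) to 1 (shut), so that 0 is half open, then the shift along the tool's x, y, z scaled (see below), then the turn about the tool's z scaled (see below). In form: [grip, dx, dy, dz, roll, grip, dx, dy, dz, roll, ...]. A call has exactly 5 rows; each row is the pose to reach, as a shift and turn from the pose commanded when the call began, along the tool's axes at that moment; what a row does not reach only later rows make up. The controller multiplies each number of a shift by 0.5 m and each number of a turn by 0.5 rad. A row lasts 1/12 s, in which the tool goes at most 41.7 mm and 7.16 degrees, less where a joint would pass 70% of its speed; a pose out of reach is approached as far as the arm can. A call with a number of a shift or a turn outside -1 to 1 is refused whole. A call with a gripper value outside its range is refused whole. The fingers move at their own pace and stop on an object; "squeeze" is the grip in N (left out, the last holds). Time passes only in rows, so rows that repeat a pose let the fingers close, or fill a call up. It gives the time, the measured TCP pose, the force, the opening and the grip force at its end, in the units of the state.
- arm.observe(): the state, without advancing time (a new reading comes with each control period).
- arm.grab_frame(name): name is "side" or "top"; returns (picture, depth): 400x640x3 uint8, blue, green, red; 400x640 float32, mm along the optical axis (not along the pixel's ray), 0 where there is no reading.
- arm.camera_params(name): a dict with "vfov" (degrees; the focal length in pixels is half the picture's height over the tangent of half this angle, whatever the lens; pixels are square), "cx", "cy" (the principal point, pixels), "xyz" and "orientation" of the camera in the world. Camera axes: x right, y down, z forward; pixel columns grow to the right and rows downward; lengths in mm; the calibration is good to about 2 mm. A picture is of the moment at which its call begins. camera_params takes no time and is no camera call.
- arm.job_done(): hands the job in; it is judged then, once.
The state is a dict: "time": time; "q": joint angles; "joint_vel": joint speeds; "joint_torque": joint torques, N m; "ee_pos": TCP position; "eef_rot": TCP orientation; "wrist_force": force on the tool from outside, world axes, zero at the start; "wrist_torque": the same for the moment, N m; "grip_width": opening from 0.0 (shut) to 1.0 (fully open); "finger_force": force on a finger pad.
Only numpy, scipy, OpenCV 4.12 (cv2) and the standard library are available. Lean on these libraries where they do the work, as an engineer would, in place of code of your own. Each camera call takes 0.05 s, during which the arm holds its last target. There are 200 camera calls.

## Working session

There is one attempt and no reset: what is moved stays moved. The work goes in short steps, Python scripts to look and compute and a tool call to move; the robot and the scene stay as the last step left them, time stands still between calls to the robot, and variables do not carry over. Pictures are saved under pics/ and viewed, at most 10 in all, crops included, and the job is handed in when it is done.

Besides the shell and the picture viewer there is one more tool, called after "Request:" as name(argument=value, ...), one argument or row to a line, values as JSON. play_rows: Moves the arm, as the interface text tells. Shifts and turns lie within -1 to 1; 1 stands for 0.5 m of shift or 0.5 rad of turn. Its arguments: {"type":"object","properties":{"steps":{"type":"array"},"squeeze":{"type":"number"}},"required":["steps"]}

```bash
mkdir -p pics; ls; python3 - <<'E'
from bench import arm
import cv2,numpy as np
print(arm.observe())
for n in("top","side"):
    p,d=arm.grab_frame(n);cv2.imwrite(f"pics/{n}0.png",p);np.savez(f"{n}0.npz",p=p,d=d);print(n,arm.camera_params(n))
E
```

```text
pics
{'time': 0.0, 'q': array([ 1.22248622,  0.4179887 , -0.01027429,  1.61419709,  0.00470591,
        1.11070232, -0.05299349]), 'joint_vel': array([-1.77299115e-04, -6.67141500e-05,  2.27142370e-04,  7.41725998e-04,
        4.33725315e-04,  1.78359218e-05, -1.16189331e-03]), 'joint_torque': array([ 1.01062484e-03, -8.51242948e+01,  6.38745390e-01, -4.25991189e+01,
       -4.88580228e-02,  1.87328237e-02,  6.13664520e-05]), 'ee_pos': array([ 188.61153605, -595.44764063,  204.80660776]), 'eef_rot': array([[ 9.53304448e-01,  3.02010580e-01, -4.88284137e-04],
       [ 3.02010955e-01, -9.53303731e-01,  1.17486444e-03],
       [-1.10661598e-04, -1.26747066e-03, -9.99999191e-01]]), 'wrist_force': array([-0.23843598, -0.80434552, -0.26453291]), 'wrist_torque': array([ 0.02502133, -0.00587494, -0.08299667]), 'finger_force': 0.0, 'grip_width': 1.0015906876960594}
top {'vfov': 55.15120755112832, 'cx': 316.89815739375365, 'cy': 201.32499279726008, 'xyz': array([ 423.45537524,   27.27378409, 1254.61826101]), 'orientation': array([[-4.28225503e-03, -9.93927466e-01,  1.09953879e-01],
       [-9.99391538e-01,  4.47588447e-04, -3.48762503e-02],
       [ 3.46152490e-02, -1.10036325e-01, -9.93324615e-01]])}
side {'vfov': 42.93181807001683, 'cx': 328.3552601047279, 'cy': 194.80463679835208, 'xyz': array([ 490.96079367,  812.52403997, 1002.97348584]), 'orientation': array([[-0.99862951, -0.03439421,  0.03944801],
       [-0.0520087 ,  0.73638979, -0.67455553],
       [-0.0058483 , -0.6756827 , -0.73716938]])}
```

View pics/top0.png

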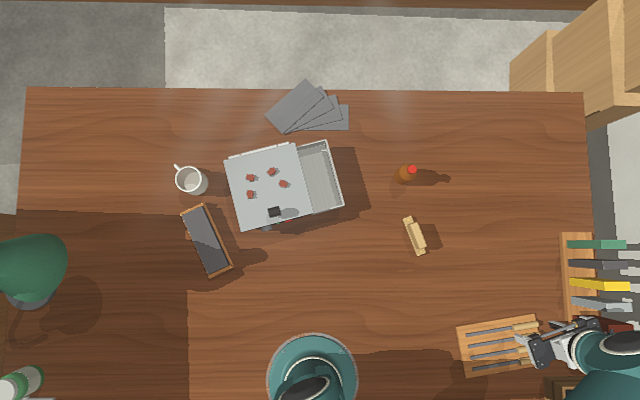

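View pics/side0.png

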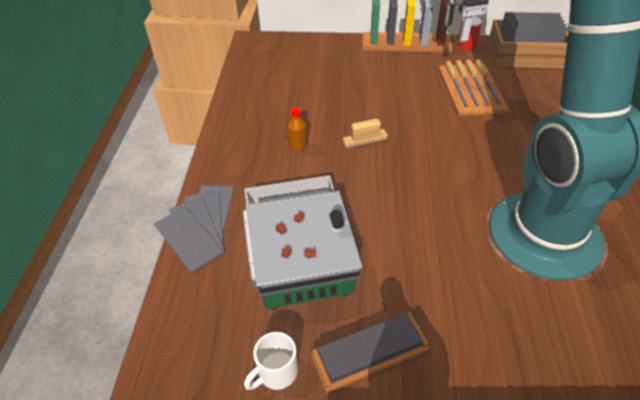

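The top view shows the cover around (265,187), chips near (250,178), (272,171), (283,184) and (250,194), the grip at (275,211), the tray at (322,178), the scraper at (415,236), and the bottle at (408,173). The side view shows the same layout.

```bash
cat > h.py <<'E'
import cv2,numpy as np
from bench import arm
def cam(n):
    c=arm.camera_params(n);return 200/np.tan(np.radians(c["vfov"])/2),c["cx"],c["cy"],np.array(c["xyz"]),np.array(c["orientation"])
def onz(n,uv,z):
    f,cx,cy,t,R=cam(n);uv=np.atleast_2d(uv).astype(float)
    r=np.c_[(uv[:,0]-cx)/f,(uv[:,1]-cy)/f,np.ones(len(uv))]@R.T
    return t+r*((z-t[2])/r[:,2])[:,None]
def cloud(n,d):
    f,cx,cy,t,R=cam(n);v,u=np.mgrid[:400,:640]
    return np.stack([(u-cx)/f*d,(v-cy)/f*d,d],-1)@R.T+t
def blobs(m,amin):
    k,_,s,c=cv2.connectedComponentsWithStats(m.astype(np.uint8));return [(c[i],s[i,4],_==i) for i in range(1,k) if s[i,4]>=amin]
E
python3 - <<'E'
from h import *
np.set_printoptions(precision=1,suppress=True)
for n in("top","side"):
    z=np.load(n+"0.npz");p,d=z["p"],z["d"];P=cloud(n,d);H=cv2.cvtColor(p,cv2.COLOR_BGR2HSV)
    x,y,zz=P[...,0],P[...,1],P[...,2]
    reg=(x>350)&(x<800)&(y<300)&(y>-130)
    cov=reg&(zz>126)&(zz<140)&(y<290)
    cov=cv2.morphologyEx(cov.astype(np.uint8),cv2.MORPH_CLOSE,np.ones((5,5)))
    b=max(blobs(cov,100),key=lambda b:b[1])
    q=onz(n,np.argwhere(b[2])[:,::-1],133)[:,:2]
    r=cv2.minAreaRect(q.astype(np.float32));print(n,"cover",r,"medz",np.median(zz[b[2]]));
    hull=cv2.approxPolyDP(cv2.convexHull(q.astype(np.float32)),12,True)[:,0];print(hull)
    chip=reg&(zz>120)&(zz<160)&(H[...,1]>110)&((H[...,0]<10)|(H[...,0]>172))
    for c,a,m in blobs(chip,8):print("chip",a,c,onz(n,c,139)[0,:2],P[m].mean(0))
    g=reg&(zz>140)&(zz<185)&(H[...,2]<70)
    for c,a,m in blobs(g,20):print("grip",a,c,onz(n,c,172)[0],np.median(P[m],0),zz[m].max())
    s=(x>250)&(x<650)&(y<-200)&(y>-480)&(zz>6)&(zz<75)
    for c,a,m in blobs(s,60):
        print("scr",a,c,P[m].mean(0))
        for lo,hi in((9,24),(52,75)):
            mm=m&(zz>lo)&(zz<hi)
            if mm.sum()>8:print(lo,mm.sum(),cv2.minAreaRect(P[mm][:,:2].astype(np.float32)),np.median(zz[mm]))
    tr=reg&(zz>76)&(zz<88)&(y<60)
    for c,a,m in blobs(tr,30):print("tray",a,c,cv2.minAreaRect(P[m][:,:2].astype(np.float32)))
E
```

```text
top cover ((596.0062255859375, 134.2207489013672), (227.13729858398438, 219.31088256835938), 14.877236366271973) medz 131.25448234953683
[[723.3  55.7]
 [670.7 265.3]
 [461.  208.8]
 [516.1   2.4]]
chip 36 [271.2 170.9] [637.1 122.4] [636.8 122.2 140.8]
chip 39 [250.2 177.2] [618.3 183.6] [617.9 183.3 141.4]
chip 39 [282.7 183.3] [600.3  88.4] [600.   88.3 140.6]
chip 39 [249.7 193.4] [570.2 184.5] [570.1 184.3 140. ]
scr 90 [399.3 179.3] [ 629.6 -282.3   40.2]
9 20 ((629.287109375, -282.9183044433594), (42.40306854248047, 10.22934341430664), 47.5294189453125) 15.856541116457038
52 30 ((629.5111694335938, -287.9093933105469), (50.74540328979492, 15.483590126037598), 59.05693054199219) 64.61930451398416
scr 482 [414.5 235.3] [ 448.7 -326.    41.3]
9 172 ((448.89080810546875, -330.17645263671875), (129.63966369628906, 31.106813430786133), 20.387083053588867) 15.207905849187796
52 232 ((449.196044921875, -330.4795837402344), (82.51718139648438, 27.405414581298828), 21.515687942504883) 62.991414194308845
tray 101 [321.6 152.4] ((700.7202758789062, -38.41938781738281), (166.46331787109375
[... 674 characters left out ...]
364.9 131.8] [ 449.5 -323.8   37.1]
9 236 ((448.1298828125, -331.53125), (131.1915283203125, 38.29608917236328), 20.621549606323242) 15.288849916206516
52 233 ((448.9001770019531, -331.6709289550781), (84.7913818359375, 33.86190414428711), 19.13420867919922) 62.51364043033243
scr 230 [300.5 139. ] [ 633.1 -279.2   41.4]
9 48 ((632.039306640625, -279.2308349609375), (38.91238021850586, 14.030550956726074), 32.10022735595703) 16.762383648641503
52 83 ((629.8696899414062, -283.0864562988281), (45.997337341308594, 15.562599182128906), 43.631038665771484) 63.52551913968421
tray 233 [288.1 184. ] ((639.0293579101562, -45.79423522949219), (216.30178833007812, 58.00922775268555), 14.365450859069824)
```

```bash
cat > go.py <<'E'
# go.py x y z yawdeg [x y z yawdeg ...]: scaled numbers from the measured pose; yaw = angle of tool x axis; prefix m: machine frame xy, yaw
import sys,numpy as np
from bench import arm
from scipy.spatial.transform import Rotation as Ro
O=np.array([592,134.3]);YAW=14.7
s=arm.observe();p=np.array(s["ee_pos"]);R=np.array(s["eef_rot"])
print("t",round(s["time"],2),"pos",p.round(1),"yaw",np.degrees(np.arctan2(R[1,0],R[0,0])).round(2),"tilt",R[:2,2].round(4),"F",np.round(s["wrist_force"],1),"grip",round(s["grip_width"],3),round(s["finger_force"],1))
a=sys.argv[1:];M=a and a[0]=="m";a=np.array([float(v) for v in (a[1:] if M else a)]).reshape(-1,4)
for w in a:
    t,y=w[:3].copy(),w[3]
    if M:
        c,q=np.cos(np.radians(YAW)),np.sin(np.radians(YAW));t[:2]=O+np.array([[c,-q],[q,c]])@t[:2];y+=YAW
    cur=np.degrees(np.arctan2(R[1,0],R[0,0]));d=R.T@(t-p)
    print("->",t.round(1),"d/500",(d/500).round(4),"roll",round(-np.radians(y-cur)/.5,4),"mm",d.round(1))
    p=t;R=Ro.from_euler("z",y,degrees=True).as_matrix()@np.diag([1,-1,-1])
E
python3 go.py 319 -463 205 20.5 449 -330.7 120 20.5
```

```text
t 0.1 pos [ 188.6 -595.5  204.9] yaw 17.58 tilt [-0.0004  0.001 ] F [-0.1 -0.7  0.1] grip 0.999 0.0
-> [ 319. -463.  205.] d/500 [ 0.3286 -0.1739 -0.    ] roll -0.102 mm [164.3 -87.   -0. ]
-> [ 449.  -330.7  120. ] d/500 [ 0.3362 -0.1568  0.17  ] roll -0.0 mm [168.1 -78.4  85. ]
```

Request:
play_rows(
  steps=[-1, 0.066, -0.035, 0, -0.1, -1, 0.13, -0.07, 0, -0.1, -1, 0.2, -0.105, 0, -0.1, -1, 0.265, -0.14, 0, -0.1, -1, 0.329, -0.174, 0, -0.1],
  squeeze=30,
)

```text
time: 0.52
ee_pos: [320.3, -461.4, 205.2]
eef_rot: [[0.937, 0.349, -0.0], [0.349, -0.937, 0.0], [-0.0, -0.001, -1.0]]
wrist_force: [0.3, -0.1, -0.2]
grip_width: 0.997
finger_force: 0.0
```

Request:
play_rows(
  steps=[-1, 0.08, -0.04, 0.04, 0, -1, 0.16, -0.08, 0.08, 0, -1, 0.25, -0.12, 0.13, 0, -1, 0.336, -0.157, 0.17, 0, -1, 0.336, -0.157, 0.17, 0],
)

```text
time: 0.93
ee_pos: [450.4, -328.8, 119.4]
eef_rot: [[0.937, 0.35, -0.0], [0.35, -0.937, 0.001], [-0.0, -0.001, -1.0]]
wrist_force: [1.0, -0.9, -0.5]
grip_width: 0.999
finger_force: 0.0
```

```bash
python3 go.py 449 -330.7 70 20.5 449 -330.7 27 20.5
```

```text
t 0.93 pos [ 450.4 -328.8  119.4] yaw 20.48 tilt [-0.0002  0.0006] F [ 1.  -0.9 -0.5] grip 0.999 0.0
-> [ 449.  -330.7   70. ] d/500 [-0.0039  0.0027  0.0987] roll -0.0008 mm [-2.   1.3 49.4]
-> [ 449.  -330.7   27. ] d/500 [0.    0.    0.086] roll -0.0 mm [ 0.  0. 43.]
```

Request:
play_rows(
  steps=[-1, -0.004, 0.003, 0.05, 0, -1, -0.004, 0.003, 0.1, 0, -1, -0.004, 0.003, 0.14, 0, -1, -0.004, 0.003, 0.17, 0, -1, -0.004, 0.003, 0.185, 0],
)

```text
time: 1.35
ee_pos: [446.9, -332.3, 25.8]
eef_rot: [[0.937, 0.349, -0.002], [0.349, -0.937, 0.002], [-0.002, -0.003, -1.0]]
wrist_force: [-1.2, 0.2, 0.0]
grip_width: 0.998
finger_force: 0.0
```

Request:
play_rows(
  steps=[0, 0, 0, 0, 0, 1, 0, 0, 0, 0, 1, 0, 0, 0, 0, 1, 0, 0, 0, 0, 1, 0, 0, 0, 0],
)

```text
time: 1.77
ee_pos: [448.3, -333.4, 28.8]
eef_rot: [[0.937, 0.349, 0.001], [0.349, -0.937, -0.001], [0.001, 0.001, -1.0]]
wrist_force: [0.3, -0.6, 0.3]
grip_width: 0.682
finger_force: 0.0
```

```bash
python3 go.py
```

```text
t 1.77 pos [ 448.3 -333.4   28.8] yaw 20.44 tilt [ 0.0009 -0.0007] F [ 0.3 -0.6  0.3] grip 0.682 0.0
```

Request:
play_rows(
  steps=[1, 0, 0, 0, 0, 1, 0, 0, 0, 0, 1, 0, 0, 0, 0, 1, 0, 0, 0, 0, 1, 0, 0, 0, 0],
)

```text
time: 2.18
ee_pos: [448.0, -333.1, 27.9]
eef_rot: [[0.937, 0.349, -0.0], [0.349, -0.937, 0.0], [-0.0, -0.0, -1.0]]
wrist_force: [0.1, 0.4, -0.1]
grip_width: 0.327
finger_force: 0.0
```

Request:
play_rows(
  steps=[1, 0, 0, 0, 0, 1, 0, 0, 0, 0, 1, 0, 0, 0, 0, 1, 0, 0, 0, 0, 1, 0, 0, 0, 0],
)

```text
time: 2.6
ee_pos: [447.9, -333.0, 27.9]
eef_rot: [[0.937, 0.349, -0.0], [0.349, -0.937, 0.0], [-0.0, -0.0, -1.0]]
wrist_force: [0.9, 0.0, -0.6]
grip_width: 0.274
finger_force: 30.0
```

```bash
python3 go.py
```

```text
t 2.6 pos [ 447.9 -333.    27.9] yaw 20.44 tilt [-0.0001  0.0001] F [ 0.9  0.  -0.6] grip 0.274 30.0
```

```bash
python3 go.py 447.9 -333 220 20.5 480 -120 220 17  515 80 220 14.7; python3 - <<'E'
import numpy as np
c,s=np.cos(np.radians(14.7)),np.sin(np.radians(14.7))
print(np.array([592,134.3])+np.array([[c,-s],[s,c]])@[15,93])
E
```

```text
t 2.6 pos [ 447.9 -333.    27.9] yaw 20.44 tilt [-0.0001  0.0001] F [ 0.9  0.  -0.6] grip 0.274 30.0
-> [ 447.9 -333.   220. ] d/500 [-0.000e+00 -1.000e-04 -3.843e-01] roll -0.002 mm [  -0.    -0.  -192.1]
-> [ 480. -120.  220.] d/500 [ 0.2093 -0.3765  0.    ] roll 0.1222 mm [ 104.7 -188.3    0. ]
-> [515.  80. 220.] d/500 [ 0.1839 -0.3621  0.    ] roll 0.0803 mm [  91.9 -181.     0. ]
[582.90952745 228.06227018]
```

Request:
play_rows(
  steps=[1, 0, 0, -0.06, 0, 1, 0, 0, -0.14, 0, 1, 0, 0, -0.22, 0, 1, 0, 0, -0.3, 0, 1, 0, 0, -0.38, 0],
  squeeze=45,
)

```text
time: 3.02
ee_pos: [447.6, -332.7, 220.0]
eef_rot: [[0.937, 0.349, -0.0], [0.349, -0.937, 0.0], [-0.0, -0.0, -1.0]]
wrist_force: [0.8, 0.3, -1.4]
grip_width: 0.273
finger_force: 45.0
```

```bash
python3 go.py 493 -146 235 14.7 538 41 235 14.7 582.9 228.1 235 14.7
```

```text
t 3.02 pos [ 447.6 -332.7  220. ] yaw 20.46 tilt [-0.0001  0.0002] F [ 0.8  0.3 -1.4] grip 0.273 45.0
-> [ 493. -146.  235.] d/500 [ 0.2156 -0.3181 -0.03  ] roll 0.2009 mm [ 107.8 -159.   -15. ]
-> [538.  41. 235.] d/500 [ 0.182  -0.3389  0.    ] roll 0.0 mm [  91.  -169.5    0. ]
-> [582.9 228.1 235. ] d/500 [ 0.1818 -0.3392  0.    ] roll 0.0 mm [  90.9 -169.6    0. ]
```

Request:
play_rows(
  steps=[1, 0.03, -0.04, -0.03, 0.04, 1, 0.07, -0.1, -0.03, 0.08, 1, 0.11, -0.16, -0.03, 0.12, 1, 0.16, -0.24, -0.03, 0.16, 1, 0.216, -0.318, -0.03, 0.2],
)

```text
time: 3.43
ee_pos: [490.2, -156.2, 233.1]
eef_rot: [[0.968, 0.252, -0.0], [0.252, -0.968, -0.0], [-0.0, 0.0, -1.0]]
wrist_force: [1.8, 0.4, -0.9]
grip_width: 0.276
finger_force: 45.0
```

Request:
play_rows(
  steps=[1, 0.036, -0.068, 0, 0, 1, 0.073, -0.136, 0, 0, 1, 0.109, -0.203, 0, 0, 1, 0.146, -0.271, 0, 0, 1, 0.182, -0.339, 0, 0],
)

```text
time: 3.85
ee_pos: [535.5, 31.1, 233.1]
eef_rot: [[0.967, 0.254, 0.0], [0.254, -0.967, -0.0], [0.0, 0.0, -1.0]]
wrist_force: [1.1, -0.3, -1.3]
grip_width: 0.274
finger_force: 45.0
```

Request:
play_rows(
  steps=[1, 0.036, -0.068, 0, 0, 1, 0.073, -0.136, 0, 0, 1, 0.12, -0.22, 0, 0, 1, 0.16, -0.3, 0, 0, 1, 0.182, -0.339, 0, 0],
)

```text
time: 4.27
ee_pos: [580.2, 219.8, 232.8]
eef_rot: [[0.967, 0.256, -0.0], [0.256, -0.967, 0.001], [-0.0, -0.001, -1.0]]
wrist_force: [0.2, 1.0, -2.1]
grip_width: 0.274
finger_force: 45.0
```

```bash
python3 go.py m 15 93 235 0; python3 - <<'E'
from h import *
p,d=arm.grab_frame("side");cv2.imwrite("pics/s1.png",cv2.resize(p[100:340,170:490],(800,600)))
p,d=arm.grab_frame("top");cv2.imwrite("pics/t1.png",p)
E
```

```text
t 4.27 pos [580.2 219.8 232.8] yaw 14.81 tilt [-0.0004  0.0008] F [ 0.2  1.  -2.1] grip 0.274 45.0
-> [582.9 228.1 235. ] d/500 [ 0.0095 -0.0145 -0.0044] roll 0.0038 mm [ 4.8 -7.3 -2.2]
```

View pics/s1.png

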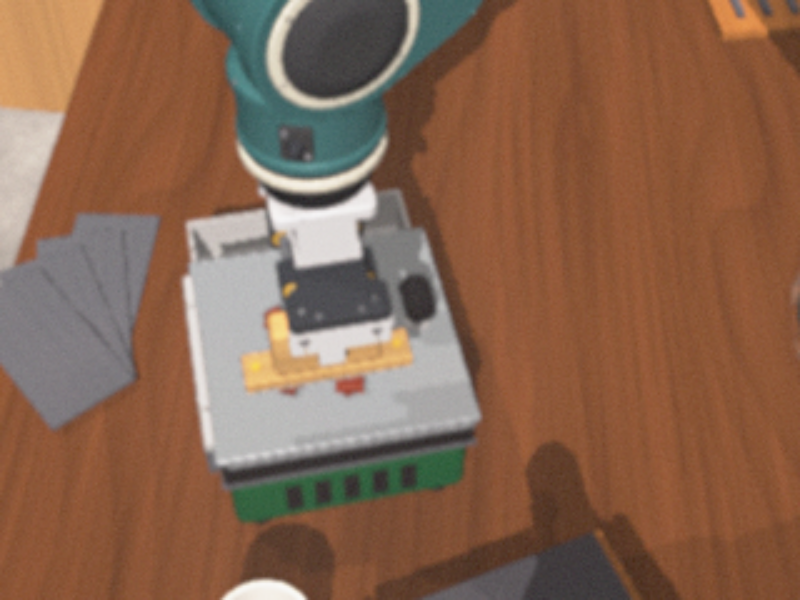

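The crop shows the scraper level in the gripper above the cover, with its foot at about (245-410,360). The two left chips peek out under it at (290,390) and (350,385), and the grip is clear at (418,298).

Request:
play_rows(
  steps=[1, 0, 0, 0, 0, 1, 0, 0, 0, 0, 1, 0, 0, 0, 0, 1, 0, 0, 0, 0, 1, 0, 0, 0, 0],
)

```text
time: 4.78
ee_pos: [580.6, 215.3, 233.2]
eef_rot: [[0.968, 0.253, 0.0], [0.253, -0.968, -0.0], [0.0, 0.0, -1.0]]
wrist_force: [-0.2, 0.3, -2.4]
grip_width: 0.276
finger_force: 45.0
```

```bash
python3 go.py m 15 93 172 0 15 93 162 0
```

```text
t 4.78 pos [580.6 215.3 233.2] yaw 14.63 tilt [ 0.0003 -0.0002] F [-0.2  0.3 -2.4] grip 0.276 45.0
-> [582.9 228.1 172. ] d/500 [ 0.0108 -0.0235  0.1223] roll -0.0023 mm [  5.4 -11.8  61.2]
-> [582.9 228.1 162. ] d/500 [0.   0.   0.02] roll 0.0 mm [ 0.  0. 10.]
```

Request:
play_rows(
  steps=[1, 0.011, -0.0235, 0, 0, 1, 0.011, -0.0235, 0.04, 0, 1, 0.011, -0.0235, 0.08, 0, 1, 0.011, -0.0235, 0.11, 0, 1, 0.011, -0.0235, 0.122, 0],
)

```text
time: 5.2
ee_pos: [582.1, 229.0, 169.9]
eef_rot: [[0.967, 0.254, -0.002], [0.254, -0.967, -0.001], [-0.002, 0.0, -1.0]]
wrist_force: [-0.8, -0.3, -1.3]
grip_width: 0.27
finger_force: 45.0
```

Request:
play_rows(
  steps=[1, 0, 0, 0, 0, 1, 0, 0, 0.004, 0, 1, 0, 0, 0.008, 0, 1, 0, 0, 0.012, 0, 1, 0, 0, 0.012, 0],
)

```text
time: 5.62
ee_pos: [583.0, 229.1, 166.2]
eef_rot: [[0.967, 0.254, 0.0], [0.254, -0.967, 0.0], [0.0, -0.0, -1.0]]
wrist_force: [-0.1, 0.5, -0.9]
grip_width: 0.27
finger_force: 45.0
```

```bash
python3 go.py m 15 93 162 0; python3 - <<'E'
from h import *
p,d=arm.grab_frame("side");cv2.imwrite("pics/s2.png",cv2.resize(p[170:320,230:390],(640,600)))
E
```

```text
t 5.62 pos [583.  229.1 166.2] yaw 14.71 tilt [0.0004 0.0002] F [-0.1  0.5 -0.9] grip 0.27 45.0
-> [582.9 228.1 162. ] d/500 [-0.0006  0.002   0.0084] roll 0.0004 mm [-0.3  1.   4.2]
```

View pics/s2.png

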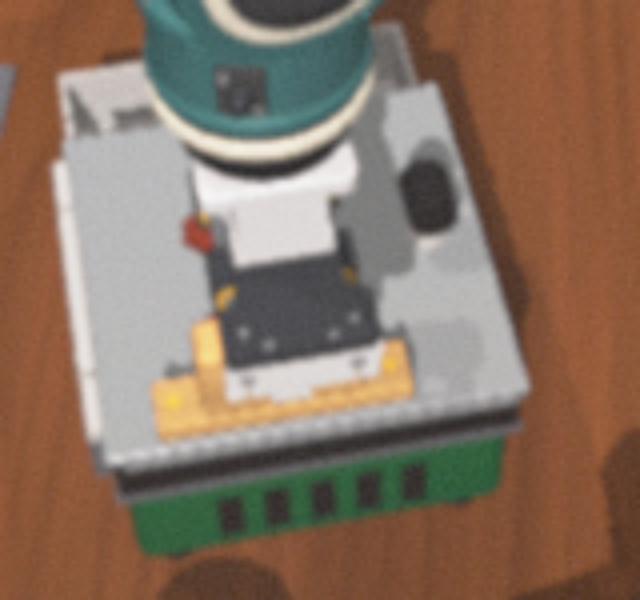

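The scraper foot now lies along the cover's left edge (155-415,405), with the chips on its tray side.

Request:
play_rows(
  steps=[1, 0, 0, 0.002, 0, 1, 0, 0, 0.004, 0, 1, 0, 0, 0.006, 0, 1, 0, 0, 0.008, 0, 1, 0, 0, 0.009, 0],
)

```text
time: 6.08
ee_pos: [582.8, 229.1, 161.3]
eef_rot: [[0.967, 0.254, -0.0], [0.254, -0.967, -0.0], [-0.0, -0.0, -1.0]]
wrist_force: [0.7, -0.7, -1.7]
grip_width: 0.274
finger_force: 45.0
```

```bash
python3 go.py m 15 60 162 0 15 -115 162 0
```

```text
t 6.08 pos [582.8 229.1 161.3] yaw 14.71 tilt [-0.0002 -0.    ] F [ 0.7 -0.7 -1.7] grip 0.274 45.0
-> [591.3 196.1 162. ] d/500 [-0.0003  0.068  -0.0014] roll 0.0005 mm [-0.2 34.  -0.7]
-> [635.7  26.9 162. ] d/500 [0.   0.35 0.  ] roll 0.0 mm [  0. 175.   0.]
```

Request:
play_rows(
  steps=[1, 0, 0.01, 0, 0, 1, 0, 0.022, 0, 0, 1, 0, 0.034, 0, 0, 1, 0, 0.047, 0, 0, 1, 0, 0.06, 0, 0],
)

```text
time: 6.5
ee_pos: [590.7, 199.1, 161.5]
eef_rot: [[0.967, 0.253, -0.0], [0.253, -0.967, -0.0], [-0.0, 0.0, -1.0]]
wrist_force: [-0.7, -0.6, -1.2]
grip_width: 0.277
finger_force: 45.0
```

Request:
play_rows(
  steps=[1, 0, 0.012, 0, 0, 1, 0, 0.024, 0, 0, 1, 0, 0.036, 0, 0, 1, 0, 0.048, 0, 0, 1, 0, 0.06, 0, 0],
)

```text
time: 6.92
ee_pos: [598.2, 170.5, 161.5]
eef_rot: [[0.967, 0.254, -0.0], [0.254, -0.967, 0.0], [-0.0, -0.0, -1.0]]
wrist_force: [-0.4, 0.9, -1.1]
grip_width: 0.275
finger_force: 45.0
```

Request:
play_rows(
  steps=[1, 0, 0.012, 0, 0, 1, 0, 0.024, 0, 0, 1, 0, 0.036, 0, 0, 1, 0, 0.048, 0, 0, 1, 0, 0.06, 0, 0],
)

```text
time: 7.33
ee_pos: [605.8, 141.5, 161.4]
eef_rot: [[0.967, 0.254, -0.0], [0.254, -0.967, 0.0], [-0.0, -0.0, -1.0]]
wrist_force: [-0.7, 0.2, -1.5]
grip_width: 0.276
finger_force: 45.0
```

```bash
python3 go.py m 15 -115 162 0;  python3 - <<'E'
from h import *
p,d=arm.grab_frame("side");cv2.imwrite("pics/s3.png",cv2.resize(p[170:320,230:390],(640,600)))
E
```

```text
t 7.33 pos [605.8 141.5 161.4] yaw 14.71 tilt [-0.0001  0.0001] F [-0.7  0.2 -1.5] grip 0.276 45.0
-> [635.7  26.9 162. ] d/500 [-0.0005  0.2369 -0.0012] roll 0.0004 mm [ -0.2 118.4  -0.6]
```

View pics/s3.png

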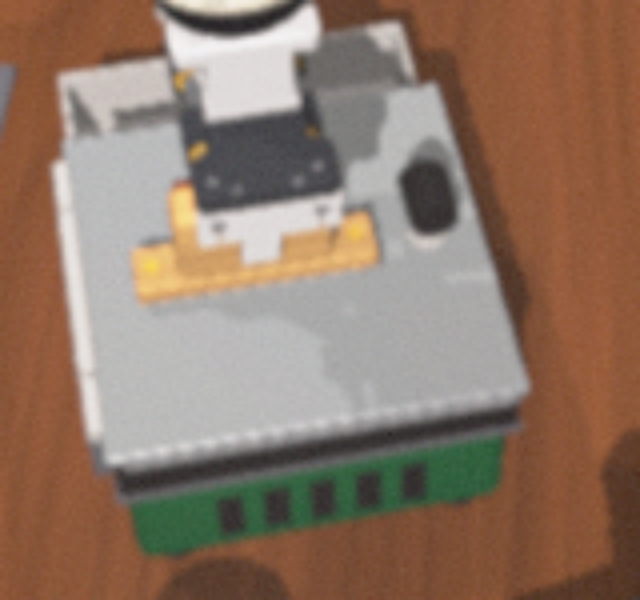

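The cover behind the foot (135-380,265) is clean, so all four chips are ahead of the scraper.

Request:
play_rows(
  steps=[1, 0, 0.012, 0, 0, 1, 0, 0.024, 0, 0, 1, 0, 0.036, 0, 0, 1, 0, 0.048, 0, 0, 1, 0, 0.06, 0, 0],
)

```text
time: 7.8
ee_pos: [613.5, 112.3, 161.4]
eef_rot: [[0.967, 0.254, -0.0], [0.254, -0.967, -0.0], [-0.0, 0.0, -1.0]]
wrist_force: [-0.2, -0.1, -2.7]
grip_width: 0.274
finger_force: 45.0
```

Request:
play_rows(
  steps=[1, 0, 0.012, 0, 0, 1, 0, 0.024, 0, 0, 1, 0, 0.036, 0, 0, 1, 0, 0.048, 0, 0, 1, 0, 0.06, 0, 0],
)

```text
time: 8.22
ee_pos: [621.1, 83.4, 161.4]
eef_rot: [[0.967, 0.254, -0.0], [0.254, -0.967, 0.0], [-0.0, -0.0, -1.0]]
wrist_force: [0.2, 0.0, -1.5]
grip_width: 0.273
finger_force: 45.0
```

Request:
play_rows(
  steps=[1, 0, 0.012, 0, 0, 1, 0, 0.024, 0, 0, 1, 0, 0.036, 0, 0, 1, 0, 0.048, 0, 0, 1, 0, 0.06, 0, 0],
)

```text
time: 8.63
ee_pos: [628.7, 54.4, 161.5]
eef_rot: [[0.967, 0.254, -0.0], [0.254, -0.967, 0.0], [0.0, -0.0, -1.0]]
wrist_force: [-0.7, -0.1, -0.9]
grip_width: 0.274
finger_force: 45.0
```

Request:
play_rows(
  steps=[1, 0, 0.012, 0, 0, 1, 0, 0.024, 0, 0, 1, 0, 0.036, 0, 0, 1, 0, 0.048, 0, 0, 1, 0, 0.06, 0, 0],
)

```text
time: 9.05
ee_pos: [636.3, 25.4, 161.4]
eef_rot: [[0.967, 0.254, -0.0], [0.254, -0.967, 0.0], [-0.0, -0.0, -1.0]]
wrist_force: [0.3, -0.8, -1.7]
grip_width: 0.272
finger_force: 45.0
```

Request:
play_rows(
  steps=[1, 0, 0, 0, 0, 1, 0, 0, 0, 0, 1, 0, 0, -0.03, 0, 1, 0, 0, -0.08, 0, 1, 0, 0, -0.13, 0],
)

```text
time: 9.47
ee_pos: [635.6, 26.6, 226.8]
eef_rot: [[0.967, 0.255, -0.002], [0.255, -0.967, 0.0], [-0.001, -0.001, -1.0]]
wrist_force: [0.3, -0.2, -0.8]
grip_width: 0.276
finger_force: 45.0
```

```bash
python3 go.py m 15 -115 225 0;  python3 - <<'E'
from h import *
p,d=arm.grab_frame("side");a=cv2.resize(p[150:310,230:390],(400,400))
q,d=arm.grab_frame("top");b=cv2.resize(q[130:240,215:355],(400,314))
cv2.imwrite("pics/s4.png",np.hstack([a,cv2.copyMakeBorder(b,0,86,0,0,0)]))
E
```

```text
t 9.47 pos [635.6  26.6 226.8] yaw 14.76 tilt [-0.0016  0.0004] F [ 0.3 -0.2 -0.8] grip 0.276 45.0
-> [635.7  26.9 225. ] d/500 [ 0.0003 -0.0005  0.0035] roll 0.0022 mm [ 0.1 -0.3  1.8]
```

View pics/s4.png

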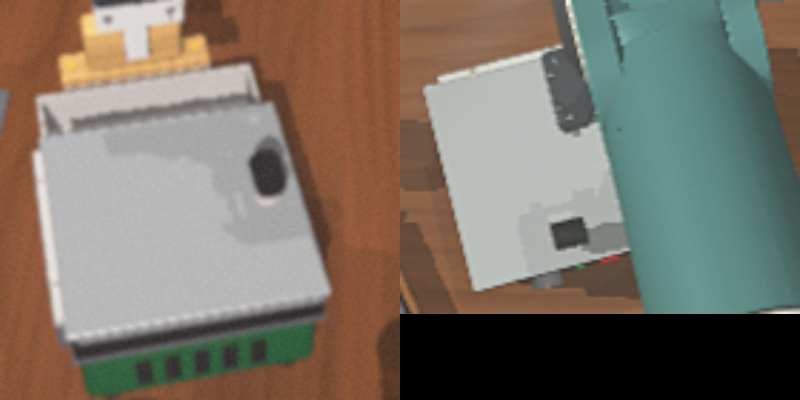

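The cover is bare in both views; the tray itself is hidden, so I carry the scraper back toward its place and check the tray before releasing.

```bash
python3 go.py 545 -150 225 17 448 -333 225 20.5
```

```text
t 9.57 pos [637.8  26.9 230.6] yaw 14.75 tilt [0.0057 0.0005] F [ 0.2 -0.4 -1.5] grip 0.278 45.0
-> [ 545. -150.  225.] d/500 [-0.2696  0.2949  0.0099] roll -0.0785 mm [-134.8  147.4    4.9]
-> [ 448. -333.  225.] d/500 [-0.2925  0.2933  0.    ] roll -0.1222 mm [-146.3  146.6    0. ]
```

Request:
play_rows(
  steps=[1, -0.04, 0.04, 0, -0.02, 1, -0.09, 0.1, 0, -0.04, 1, -0.15, 0.16, 0, -0.06, 1, -0.21, 0.23, 0, -0.08, 1, -0.27, 0.295, 0, -0.08],
)

```text
time: 9.98
ee_pos: [545.4, -145.2, 226.0]
eef_rot: [[0.956, 0.294, -0.0], [0.294, -0.956, 0.0], [-0.0, -0.0, -1.0]]
wrist_force: [0.4, -0.3, -1.4]
grip_width: 0.271
finger_force: 45.0
```

Request:
play_rows(
  steps=[1, -0.06, 0.06, 0, -0.03, 1, -0.12, 0.12, 0, -0.06, 1, -0.18, 0.18, 0, -0.09, 1, -0.25, 0.25, 0, -0.12, 1, -0.29, 0.29, 0, -0.12],
)

```text
time: 10.4
ee_pos: [448.9, -326.8, 226.2]
eef_rot: [[0.937, 0.35, -0.0], [0.35, -0.937, -0.0], [-0.0, 0.0, -1.0]]
wrist_force: [0.6, 0.4, -1.7]
grip_width: 0.272
finger_force: 45.0
```

Request:
play_rows(
  steps=[1, 0, 0, 0, 0, 1, 0, 0, 0, 0, 1, 0, 0, 0, 0, 1, 0, 0, 0, 0, 1, 0, 0, 0, 0],
)

```text
time: 10.82
ee_pos: [451.1, -324.0, 226.4]
eef_rot: [[0.936, 0.351, 0.0], [0.351, -0.936, 0.0], [0.0, -0.0, -1.0]]
wrist_force: [-0.1, -0.2, -1.8]
grip_width: 0.274
finger_force: 45.0
```

```bash
python3 go.py 448 -333 60 20.5 448 -333 30 20.5;  python3 - <<'E'
from h import *
p,d=arm.grab_frame("side");a=cv2.resize(p[150:310,230:390],(400,400))
q,d=arm.grab_frame("top");b=cv2.resize(q[130:240,215:355],(400,314))
cv2.imwrite("pics/s5.png",np.hstack([a,cv2.copyMakeBorder(b,0,86,0,0,0)]))
H=cv2.cvtColor(q,cv2.COLOR_BGR2HSV);m=(H[...,1]>110)&((H[...,0]<10)|(H[...,0]>172))
m[:, :215]=0;m[:,360:]=0;m[:130]=0;m[245:]=0
Y=np.radians(14.7);R=np.array([[np.cos(Y),-np.sin(Y)],[np.sin(Y),np.cos(Y)]])
for c,a,_ in blobs(m,5):print(c,a,(onz("top",c,39)[0,:2]-[592,134.3])@R)
E
```

```text
t 10.82 pos [ 451.1 -324.   226.4] yaw 20.56 tilt [0.     0.0003] F [-0.1 -0.2 -1.8] grip 0.274 45.0
-> [ 448. -333.   60.] d/500 [-0.0122  0.0148  0.3327] roll 0.0021 mm [ -6.1   7.4 166.4]
-> [ 448. -333.   30.] d/500 [0.   0.   0.06] roll -0.0 mm [ 0.  0. 30.]
[314.62962963 163.2962963 ] 27 [  50.42270334 -160.96813091]
[306.38461538 166.73076923] 26 [  46.20577647 -132.3201458 ]
[310.7037037  179.07407407] 27 [   3.73097111 -135.47284288]
[312.2962963  195.14814815] 27 [ -47.90215388 -127.06126797]
[288.44444444 220.61111111] 18 [-107.34640427  -33.04091864]
```

View pics/s5.png

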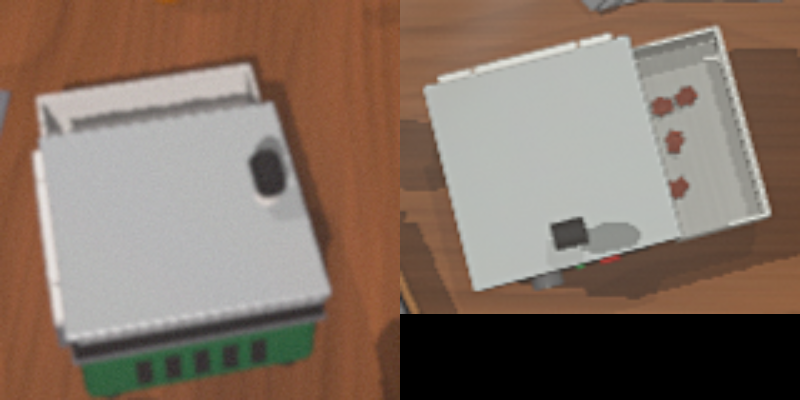

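All four chips lie in the tray: crop (661,107), (686,97), (675,142), (680,187). Now I set the scraper down.

Request:
play_rows(
  steps=[1, 0, 0, 0.05, 0, 1, 0, 0, 0.12, 0, 1, 0, 0, 0.19, 0, 1, 0, 0, 0.26, 0, 1, 0, 0, 0.33, 0],
)

```text
time: 11.33
ee_pos: [450.7, -324.7, 60.1]
eef_rot: [[0.937, 0.35, 0.001], [0.35, -0.937, -0.0], [0.0, 0.0, -1.0]]
wrist_force: [0.6, -0.8, -2.0]
grip_width: 0.274
finger_force: 45.0
```

Request:
play_rows(
  steps=[1, 0, 0, 0.02, 0, 1, 0, 0, 0.035, 0, 1, 0, 0, 0.045, 0, 1, 0, 0, 0.052, 0, 1, 0, 0, 0.055, 0],
)

```text
time: 11.75
ee_pos: [451.1, -325.6, 34.9]
eef_rot: [[0.937, 0.349, 0.001], [0.349, -0.937, -0.001], [0.001, 0.001, -1.0]]
wrist_force: [-0.2, 0.4, -1.4]
grip_width: 0.274
finger_force: 45.0
```

```bash
python3 go.py 451 -324 28 20.5
```

```text
t 11.75 pos [ 451.1 -325.6   34.9] yaw 20.45 tilt [ 0.0013 -0.001 ] F [-0.2  0.4 -1.4] grip 0.274 45.0
-> [ 451. -324.   28.] d/500 [ 0.0008 -0.0031  0.0139] roll -0.0019 mm [ 0.4 -1.6  6.9]
```

Request:
play_rows(
  steps=[1, 0, 0, 0.003, 0, 1, 0, 0, 0.006, 0, 1, 0, 0, 0.009, 0, 1, 0, 0, 0.011, 0, 1, 0, 0, 0.012, 0],
)

```text
time: 12.17
ee_pos: [450.4, -325.2, 28.0]
eef_rot: [[0.937, 0.349, 0.0], [0.349, -0.937, -0.0], [-0.0, 0.0, -1.0]]
wrist_force: [0.1, 0.3, -1.0]
grip_width: 0.275
finger_force: 45.0
```

```bash
python3 go.py 451 -324 28 20.5
```

```text
t 12.17 pos [ 450.4 -325.2   28. ] yaw 20.44 tilt [ 0.     -0.0001] F [ 0.1  0.3 -1. ] grip 0.275 45.0
-> [ 451. -324.   28.] d/500 [ 0.0019 -0.0019 -0.    ] roll -0.002 mm [ 1. -1. -0.]
```

Request:
play_rows(
  steps=[1, 0, 0, 0.001, 0, 1, 0, 0, 0.001, 0, 0.3, 0, 0, 0.001, 0, 0, 0, 0, 0.001, 0, -0.5, 0, 0, 0.001, 0],
  squeeze=20,
)

```text
time: 12.58
ee_pos: [450.5, -325.2, 27.5]
eef_rot: [[0.937, 0.349, 0.0], [0.349, -0.937, -0.0], [0.0, 0.0, -1.0]]
wrist_force: [-0.3, 0.2, -0.3]
grip_width: 0.453
finger_force: 0.0
```

Request:
play_rows(
  steps=[-1, 0, 0, 0, 0, -1, 0, 0, 0, 0, -1, 0, 0, 0, 0, -1, 0, 0, 0, 0, -1, 0, 0, 0, 0],
)

```text
time: 13.0
ee_pos: [450.4, -325.2, 27.4]
eef_rot: [[0.937, 0.349, -0.0], [0.349, -0.937, 0.0], [-0.0, -0.0, -1.0]]
wrist_force: [1.0, 0.6, -0.5]
grip_width: 0.808
finger_force: 0.0
```

Request:
play_rows(
  steps=[-1, 0, 0, -0.02, 0, -1, 0, 0, -0.08, 0, -1, 0, 0, -0.16, 0, -1, 0, 0, -0.24, 0, -1, 0, 0, -0.32, 0],
)

```text
time: 13.42
ee_pos: [450.1, -324.7, 190.0]
eef_rot: [[0.937, 0.35, 0.0], [0.35, -0.937, 0.0], [0.0, -0.0, -1.0]]
wrist_force: [0.9, -0.7, 0.3]
grip_width: 1.001
finger_force: 0.0
```

```bash
python3 go.py; python3 - <<'E'
from h import *
z=np.load("top0.npz")
p,d=arm.grab_frame("side");P=cloud("side",d)
x,y,zz=np.moveaxis(P,-1,0)
s=(x>380)&(x<530)&(y<-250)&(y>-400)
for lo,hi in((9,24),(52,75)):
    m=s&(zz>lo)&(zz<hi);print(m.sum(),cv2.minAreaRect(P[m][:,:2].astype(np.float32)),np.median(zz[m]))
g=(x>470)&(x<560)&(y>70)&(y<160)&(zz>145)&(zz<185)
b=max(blobs(g,20),key=lambda b:b[1]);print("grip",b[1],b[0],np.median(P[b[2]],0),P[b[2]].min(0),P[b[2]].max(0))
E
```

```text
t 13.42 pos [ 450.1 -324.7  190. ] yaw 20.46 tilt [0.0001 0.0002] F [ 0.9 -0.7  0.3] grip 1.001 0.0
236 ((449.8421630859375, -321.574951171875), (132.33779907226562, 34.020381927490234), 18.460689544677734) 15.131183643881513
239 ((451.3126525878906, -322.063232421875), (85.66742706298828, 32.1936149597168), 23.75911521911621) 62.482010623609085
grip 231 [336.68831169 218.6017316 ] [514.18958518 120.09843328 170.70161965] [498.31496719  93.36970675 149.06957946] [531.75283082 131.61746008 178.70473128]
```

```bash
python3 - <<'E'
from h import *
q,d=arm.grab_frame("top");H=cv2.cvtColor(q,cv2.COLOR_BGR2HSV)
m=np.zeros((400,640),bool);m[200:224,258:292]=H[200:224,258:292,2]<80
Y=np.radians(14.7);R=np.array([[np.cos(Y),-np.sin(Y)],[np.sin(Y),np.cos(Y)]])
for c,a,_ in blobs(m,10):
    w=onz("top",c,174)[0,:2];r=cv2.minAreaRect(onz("top",np.argwhere(_)[:,::-1],176)[:,:2].astype(np.float32));print(c,a,w,(w-[592,134.3])@R,r)
for n in range(20):pass
a0=np.arctan2(34,191);r=194
for k in range(4):
    for j in range(1,6):
        A=a0+np.radians(15*k);B=A+np.radians(3*j);print(k,j,np.round([(np.cos(A)-np.cos(B))*r/500,-(np.sin(B)-np.sin(A))*r/500],3))
E
python3 go.py 482 -105 230 14.7 513.7 113.7 230 14.7 513.7 113.7 146 14.7
```

```text
[273.96551724 211.24137931] 87 [514.97579194 110.66485043] [-80.50063961  -3.31601329] ((514.5830078125, 110.76408386230469), (24.1304874420166, 29.67251205444336), 16.048131942749023)
0 1 [ 0.004 -0.02 ]
0 2 [ 0.009 -0.04 ]
0 3 [ 0.015 -0.059]
0 4 [ 0.022 -0.078]
0 5 [ 0.031 -0.097]
1 1 [ 0.009 -0.018]
1 2 [ 0.019 -0.036]
1 3 [ 0.03  -0.053]
1 4 [ 0.042 -0.069]
1 5 [ 0.055 -0.085]
2 1 [ 0.013 -0.015]
2 2 [ 0.028 -0.03 ]
2 3 [ 0.043 -0.043]
2 4 [ 0.058 -0.056]
2 5 [ 0.075 -0.068]
3 1 [ 0.017 -0.011]
3 2 [ 0.034 -0.021]
3 3 [ 0.053 -0.031]
3 4 [ 0.071 -0.039]
3 5 [ 0.09  -0.047]
t 13.52 pos [ 452.8 -326.6  194.5] yaw 20.45 tilt [ 0.0075 -0.0056] F [ 0.5  0.2 -0.6] grip 0.998 0.0
-> [ 482. -105.  230.] d/500 [ 0.2099 -0.3943 -0.0731] roll 0.2006 mm [ 104.9 -197.2  -36.6]
-> [513.7 113.7 230. ] d/500 [ 0.1723 -0.407   0.    ] roll 0.0 mm [  86.2 -203.5    0. ]
-> [513.7 113.7 146. ] d/500 [0.    0.    0.168] roll 0.0 mm [ 0.  0. 84.]
```

Request:
play_rows(
  steps=[-1, 0.03, -0.06, -0.073, 0.05, -1, 0.06, -0.12, -0.073, 0.1, -1, 0.09, -0.18, -0.073, 0.15, -1, 0.12, -0.24, -0.073, 0.2, -1, 0.15, -0.3, -0.073, 0.2],
)

```text
time: 13.93
ee_pos: [468.1, -156.8, 224.7]
eef_rot: [[0.968, 0.252, 0.001], [0.252, -0.968, -0.001], [0.0, 0.001, -1.0]]
wrist_force: [1.5, 0.1, -0.2]
grip_width: 1.002
finger_force: 0.0
```

Request:
play_rows(
  steps=[-1, 0.03, -0.06, 0, 0, -1, 0.06, -0.12, 0, 0, -1, 0.09, -0.18, 0, 0, -1, 0.12, -0.24, 0, 0, -1, 0.15, -0.3, 0, 0],
)

```text
time: 14.35
ee_pos: [502.6, 7.3, 224.6]
eef_rot: [[0.967, 0.254, 0.0], [0.254, -0.967, -0.0], [0.0, 0.0, -1.0]]
wrist_force: [0.6, -0.6, -0.4]
grip_width: 1.0
finger_force: 0.0
```

```bash
python3 go.py 514.5 112 230 14.7
```

```text
t 14.35 pos [502.6   7.3 224.6] yaw 14.71 tilt [ 0.0004 -0.0003] F [ 0.6 -0.6 -0.4] grip 1.0 0.0
-> [514.5 112.  230. ] d/500 [ 0.0761 -0.1964 -0.0109] roll 0.0005 mm [ 38.1 -98.2  -5.5]
```

Request:
play_rows(
  steps=[-1, 0.03, -0.07, 0, 0, -1, 0.06, -0.14, 0, 0, -1, 0.075, -0.18, 0, 0, -1, 0.075, -0.19, 0, 0, -1, 0.075, -0.19, 0, 0],
)

```text
time: 14.77
ee_pos: [514.4, 108.8, 224.2]
eef_rot: [[0.966, 0.257, -0.0], [0.257, -0.966, 0.0], [-0.0, -0.0, -1.0]]
wrist_force: [0.5, 0.2, -0.3]
grip_width: 0.998
finger_force: 0.0
```

Request:
play_rows(
  steps=[-1, 0, 0, 0, 0, -1, 0, 0, 0, 0, -1, 0, 0, 0.02, 0, -1, 0, 0, 0.04, 0, -1, 0, 0, 0.04, 0],
)

```text
time: 15.18
ee_pos: [513.9, 106.1, 201.6]
eef_rot: [[0.967, 0.253, -0.003], [0.253, -0.967, -0.0], [-0.003, -0.0, -1.0]]
wrist_force: [-0.0, 0.7, -0.4]
grip_width: 0.999
finger_force: 0.0
```

```bash
python3 go.py 514.5 112 146 14.7
```

```text
t 15.18 pos [513.9 106.1 201.6] yaw 14.65 tilt [-0.0029 -0.0005] F [-0.   0.7 -0.4] grip 0.999 0.0
-> [514.5 112.  146. ] d/500 [ 0.0044 -0.0112  0.1112] roll -0.0018 mm [ 2.2 -5.6 55.6]
```

Request:
play_rows(
  steps=[-1, 0.004, -0.011, 0.03, 0, -1, 0.004, -0.011, 0.06, 0, -1, 0.004, -0.011, 0.09, 0, -1, 0.004, -0.011, 0.107, 0, -1, 0.004, -0.011, 0.115, 0],
)

```text
time: 15.6
ee_pos: [514.8, 112.6, 145.1]
eef_rot: [[0.967, 0.254, -0.002], [0.254, -0.967, -0.0], [-0.002, -0.0, -1.0]]
wrist_force: [0.3, -0.4, 0.1]
grip_width: 1.001
finger_force: 0.0
```

Request:
play_rows(
  steps=[0, 0, 0, 0, 0, 0.3, 0, 0, 0, 0, 0.3, 0, 0, 0, 0, 0.3, 0, 0, 0, 0, 0.3, 0, 0, 0, 0],
)

```text
time: 16.02
ee_pos: [515.7, 113.0, 147.0]
eef_rot: [[0.967, 0.254, 0.001], [0.254, -0.967, 0.0], [0.001, 0.0, -1.0]]
wrist_force: [0.1, -0.3, -0.7]
grip_width: 0.681
finger_force: 0.0
```

```bash
python3 go.py 514.5 112 146 14.7
```

```text
t 16.02 pos [515.7 113.  147. ] yaw 14.71 tilt [0.0008 0.0001] F [ 0.1 -0.3 -0.7] grip 0.681 0.0
-> [514.5 112.  146. ] d/500 [-0.0028  0.0013  0.0019] roll 0.0004 mm [-1.4  0.6  1. ]
```

Well centred; close fully.

Request:
play_rows(
  steps=[1, -0.002, 0, 0.003, 0, 1, -0.002, 0, 0.003, 0, 1, -0.002, 0, 0.003, 0, 1, -0.002, 0, 0.003, 0, 1, -0.002, 0, 0.003, 0],
  squeeze=30,
)

```text
time: 16.43
ee_pos: [515.0, 110.7, 144.9]
eef_rot: [[0.968, 0.253, 0.0], [0.253, -0.968, -0.002], [-0.0, 0.002, -1.0]]
wrist_force: [2.4, -10.2, -0.1]
grip_width: 0.362
finger_force: 30.0
```

Request:
play_rows(
  steps=[1, 0, 0, 0, 0, 1, 0, 0, 0, 0, 1, 0, 0, 0, 0, 1, 0, 0, 0, 0, 1, 0, 0, 0, 0],
)

```text
time: 16.85
ee_pos: [514.9, 110.7, 144.9]
eef_rot: [[0.968, 0.253, 0.0], [0.253, -0.968, -0.002], [-0.0, 0.002, -1.0]]
wrist_force: [2.9, -9.7, -0.0]
grip_width: 0.36
finger_force: 30.0
```

```bash
python3 go.py
```

```text
t 16.85 pos [514.9 110.7 144.9] yaw 14.63 tilt [ 0.0003 -0.0021] F [ 2.9 -9.7 -0. ] grip 0.36 30.0
```

Request:
play_rows(
  steps=[1, 0, 0.003, 0, 0, 1, 0.004, 0.004, -0.02, 0, 1, 0.009, 0.004, -0.04, 0, 1, 0.015, 0.004, -0.059, 0, 1, 0.022, 0.004, -0.078, 0],
)

```text
time: 17.27
ee_pos: [525.9, 113.6, 185.1]
eef_rot: [[0.967, 0.254, 0.0], [0.254, -0.967, -0.0], [0.0, 0.0, -1.0]]
wrist_force: [3.2, -0.5, -6.4]
grip_width: 0.362
finger_force: 30.0
```

```bash
python3 go.py; python3 -c "
import numpy as np
a0=np.arctan2(34,191);r=194
for k in range(12,61,3):
  if k<=60: print(k,np.round([(np.cos(a0+np.radians(12))-np.cos(a0+np.radians(k)))*r/500,-(np.sin(a0+np.radians(k))-np.sin(a0+np.radians(12)))*r/500],3))"
```

```text
t 17.27 pos [525.9 113.6 185.1] yaw 14.71 tilt [ 0.0001 -0.0001] F [ 3.2 -0.5 -6.4] grip 0.362 30.0
12 [ 0. -0.]
15 [ 0.008 -0.019]
18 [ 0.017 -0.037]
21 [ 0.027 -0.054]
24 [ 0.038 -0.072]
27 [ 0.05  -0.088]
30 [ 0.063 -0.104]
33 [ 0.076 -0.119]
36 [ 0.09  -0.134]
39 [ 0.105 -0.147]
42 [ 0.121 -0.16 ]
45 [ 0.137 -0.172]
48 [ 0.154 -0.183]
51 [ 0.172 -0.194]
54 [ 0.19  -0.203]
57 [ 0.208 -0.211]
60 [ 0.227 -0.219]
```

Request:
play_rows(
  steps=[1, 0.008, 0, -0.019, 0, 1, 0.017, 0, -0.037, 0, 1, 0.027, 0, -0.054, 0, 1, 0.038, 0, -0.072, 0, 1, 0.05, 0, -0.088, 0],
)

```text
time: 17.68
ee_pos: [550.1, 120.0, 228.8]
eef_rot: [[0.967, 0.254, -0.0], [0.254, -0.967, -0.0], [-0.0, -0.0, -1.0]]
wrist_force: [-0.7, -1.4, -5.9]
grip_width: 0.359
finger_force: 30.0
```

Request:
play_rows(
  steps=[1, 0.013, 0, -0.016, 0, 1, 0.026, 0, -0.031, 0, 1, 0.04, 0, -0.046, 0, 1, 0.055, 0, -0.059, 0, 1, 0.071, 0, -0.072, 0],
)

```text
time: 18.1
ee_pos: [584.4, 129.1, 264.5]
eef_rot: [[0.967, 0.254, -0.001], [0.254, -0.967, -0.0], [-0.001, -0.0, -1.0]]
wrist_force: [-0.7, -0.3, -6.3]
grip_width: 0.36
finger_force: 30.0
```

```bash
python3 go.py
```

```text
t 18.1 pos [584.4 129.1 264.5] yaw 14.72 tilt [-0.001 -0.   ] F [-0.7 -0.3 -6.3] grip 0.36 30.0
```

Request:
play_rows(
  steps=[1, 0.016, 0, -0.012, 0, 1, 0.033, 0, -0.023, 0, 1, 0.051, 0, -0.034, 0, 1, 0.069, 0, -0.043, 0, 1, 0.087, 0, -0.051, 0],
)

```text
time: 18.52
ee_pos: [626.5, 140.3, 290.0]
eef_rot: [[0.967, 0.254, -0.001], [0.254, -0.967, 0.0], [-0.001, -0.0, -1.0]]
wrist_force: [-3.6, -0.8, -3.5]
grip_width: 0.364
finger_force: 30.0
```

Request:
play_rows(
  steps=[1, 0.009, 0, -0.004, 0, 1, 0.014, 0, -0.006, 0, 1, 0.019, 0, -0.008, 0, 1, 0.019, 0, -0.008, 0, 1, 0.019, 0, -0.008, 0],
)

```text
time: 18.93
ee_pos: [635.2, 142.6, 293.5]
eef_rot: [[0.967, 0.254, -0.0], [0.254, -0.967, 0.0], [-0.0, -0.0, -1.0]]
wrist_force: [-2.6, 1.8, -1.2]
grip_width: 0.358
finger_force: 30.0
```

Request:
play_rows(
  steps=[1, 0, 0, 0, 0, 1, 0, 0, 0, 0, 1, 0, 0, 0, 0, 1, 0, 0, 0, 0, 1, 0, 0, 0, 0],
)

```text
time: 19.35
ee_pos: [635.3, 142.6, 293.5]
eef_rot: [[0.967, 0.254, -0.0], [0.254, -0.967, 0.0], [-0.0, -0.0, -1.0]]
wrist_force: [-3.5, 2.2, -1.2]
grip_width: 0.361
finger_force: 30.0
```

```bash
python3 go.py; python3 - <<'E'
from h import *
s=np.array(arm.observe()["ee_pos"]);Y=np.radians(14.7)
ux=np.array([np.cos(Y),np.sin(Y)]);h=110-(s[:2]-[592,134.3])@ux;v=s[2]+19-130
print("radius",np.hypot(h,v),"theta",np.degrees(np.arctan2(v,h)-np.arctan2(34,191)))
p,d=arm.grab_frame("side");q,_=arm.grab_frame("top");cv2.imwrite("pics/f.png",np.hstack([cv2.resize(p[90:330,210:450],(400,400)),cv2.resize(q[110:270,215:375],(400,400))]))
P=cloud("side",d);x,y,zz=np.moveaxis(P,-1,0)
m=(x>380)&(x<530)&(y<-250)&(y>-400)&(zz>52)&(zz<75);print(m.sum(),np.median(zz[m]),P[m].mean(0))
E
```

```text
t 19.35 pos [635.3 142.6 293.5] yaw 14.73 tilt [-0.0002  0.0003] F [-3.5  2.2 -1.2] grip 0.361 30.0
radius 194.0486232050777 theta 60.00685576938227
235 62.89089233647121 [ 450.938067   -318.71024527   61.84252729]
```

View pics/f.png

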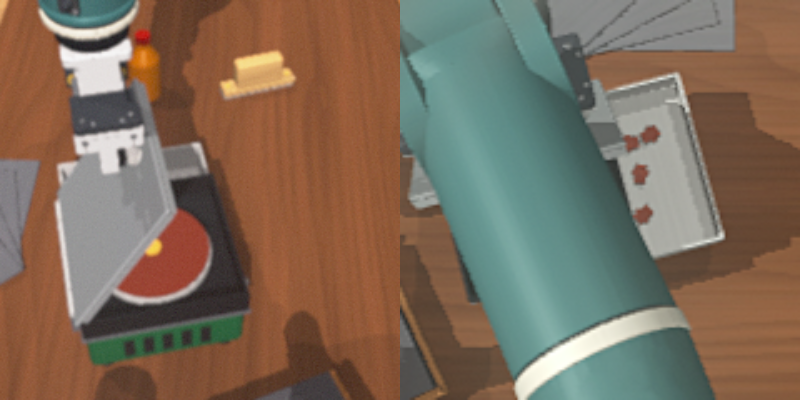

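The cover is held open at about 60° and the red disc is exposed (160,250). The scraper stands upright at (258,75), and all four chips are in the tray near (640,170) on the right.

```bash
python3 -c "
from bench import arm
print(arm.job_done())"
```

```text
the job is handed in; nothing more can be done
None
```

The job is handed in (no verdict came back): all four chips are in the tray, the scraper stands upright on the bench clear of the machine, and the gripper is holding the cover still at about 60° by its grip.

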